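# Move the pantry row to the steel rack in reverse order

## Robot

A 6-joint arm with a two-finger parallel gripper is mounted at the origin on the work surface. World frame = base frame: x ahead of the robot, y to its left, z up, the work surface at z = 0. Lengths are in mm, angles in rad, forces in N, time in s.
With the tool pointing down it reaches from about 300 to 775 mm from the base axis. Payload 14.6 kg.
Tool frame: the origin (TCP) lies midway between the tips of the shut fingers; the grasp point (between the pads) lies 19 mm behind it; z points along the fingers, y is the line along which they close (so a half turn about z gives the same grasp; the last joint's range is limited). The gripper opens to 94 mm and grips with 3 to 60 N. Pads are 16 mm wide; open, the fingers measure 119 mm over their backs; the gripper's body (75 mm by 177 mm) begins 78 mm behind the grasp point.
Start: joints at [1.117, 0.3, 1.521, -0, 1.321, -0.067], TCP at [207.471, 509.357, 205.446] pointing down, gripper open.
Joint ranges: [-3.03, 3.03], [-0.79, 2.21], [0.23, 2.52], [-1.04, 4.18], [0, 3.07], [-2.55, 2.55]. Speed limits (rad/s): [2.22, 2.22, 2.57, 3.14, 3.14, 3.14].

## Interface

Orientations are given as [roll, pitch, yaw] about the fixed x, y, z axes, in that order (R = Rz(yaw) Ry(pitch) Rx(roll)).
In Python, from cell import manip gives the robot as it stands.
- The arm moves only by the shell command python3 -m creep 'ROWS' [OPENING] [FORCE]. ROWS is text: rows parted by semicolons, each of 6 numbers parted by spaces: the shift along the tool's x, y, z normalised to -1 to 1, where 1 is 4 cm, then the turn, a rotation vector about the tool's x, y, z normalised to -1 to 1, where 1 is pi rad. In form: dx dy dz ax ay az; .... A call has 1 to 20 rows; each row shifts and turns the commanded pose from where the row before left it, along the tool's axes as they then stand; what a row does not reach is not made up. A row lasts 1/8 s, in which the tool goes at most 62.5 mm and 10.7 degrees, less where a joint would pass 70% of its speed; a pose out of reach is approached as far as the arm can. A call with a number of a shift or a turn outside -1 to 1 is refused whole. A call with a gripper value outside its range is refused whole. OPENING is the closure, from 0 (fully open) to 1 (shut), set as the call begins (- or left out, the last holds). The fingers move at their own pace and stop on an object; FORCE is the grip in N (left out, the last holds). Time passes only in rows, so rows that do not move let the fingers close. It gives the time, the measured TCP pose, the force, the opening and the grip force at its end, in the units of the state.
- manip.read_state(): the state, without advancing time (a new reading comes with each control period).
- manip.camera(name): name is "scene" or "top" or "wrist"; returns a dict with "color" (384x512x3 uint8, red, green, blue), "range_z" (384x512 float32, mm along the optical axis (not along the pixel's ray), 0 where there is no reading), "camera_matrix" (3x3 intrinsics, pixels), "T" (4x4, takes a point from camera to world coordinates). Camera axes: x right, y down, z forward; pixel columns grow to the right and rows downward; lengths in mm; the calibration is good to about 2 mm. A picture is of the moment at which its call begins.
- manip.sign_off(): hands the job in; it is judged then, once.
The state is a dict: "clock": time; "joints": joint angles; "qd": joint speeds; "effort": joint torques, N m; "eef_pos": TCP position; "eef_rot": TCP orientation; "wrist_force": force on the tool from outside, world axes, zero at the start; "moment": the same for the moment, N m; "finger_gap": finger opening in mm; "finger_force": force on a finger pad.
Only numpy, scipy, OpenCV 4.12 (cv2) and the standard library are available. Lean on these libraries where they do the work, as an engineer would, in place of code of your own. Each camera call takes 0.05 s, during which the arm holds its last target. There are 200 camera calls.

## Task

Move the four pantry containers from the low pine rack to the raised steel rack, one to a bay and in reverse order: seen from the robot, the leftmost in the pine rack ends in the rightmost bay, the second from the left in the second bay from the right, and so on. Set each one down gently, without letting it drop, upright in the middle of its bay; tip none of them over, and leave the bowl, the carton and the mug where they are.

Things in the scene. Friction and masses are not known exactly. Their poses are not given: they have to be found in the camera images.
- can: Round food can, 58 mm diameter, 100 mm high, bare steel ends and a plain paper label. Loose, about 0.4 kg. Origin: centre of its underside; z up.
- box: Square canister, grey plastic body 54 x 54 mm with a white lid 56 x 56 mm over the top 14 mm, 114 mm high in all. Loose, about 0.3 kg. Origin: centre of its underside; x and y are normal to its flat sides, z up. It starts within 0.15 rad of square to the rack.
- jar: Squat white ceramic jar, round, body 58 mm diameter and straight up to 60 mm, then a short shoulder and a flat wooden lid of 52 mm diameter from 68 to 85 mm (the top). Loose, about 0.3 kg. Origin: centre of its underside; z up.
- mill: Turned dark wood pepper mill, round, 127 mm high: foot 50 mm diameter up to 42 mm, tapering to a straight neck of 40 mm diameter from 58 to 105 mm, a head of 46 mm diameter up to 121 mm and a small steel knob. Loose, about 0.2 kg. Origin: centre of its underside; z up.
- pine_rack: Low fixed pine tray, 110 (x) by 372 mm (y), floor 14 and rim 22 mm above the table, four cork mats in a row. Origin: centre of its underside, on the table. Its places lie at y = +129, +43, -43, -129 mm, x = 0; +y is its left end seen from the robot, +x away from it. Left or right of the robot's middle, turned up to 0.25 rad.
- steel_rack: Fixed raised rack, dark steel, pale dividers, 100 (x) by 348 mm (y), beside the pine rack, turned up to 0.25 rad. Origin: centre of its underside, on the table. Bay centres y = +129, +43, -43, -129 mm, x = 0; +y is left seen from the robot, +x away. Bays 82 (y) by 92 mm (x) inside; above the table: bay floor 30, dividers 51, front and back rails 43 mm.
- mat_can: Large round cork mat, 80 mm diameter, 4 mm thick. It is fixed in the pine rack and marks the place where the can stands at the start. Origin: centre of its underside, which is 14 mm above the table; its top, on which the can stands, is 18 mm above the table.
- mat_box: Square cork mat, 74 mm, 4 mm thick. It is fixed in the pine rack and marks the place where the square canister stands at the start. Origin: centre of its underside, which is 14 mm above the table; its top, on which the canister stands, is 18 mm above the table.
- mat_jar: Six-sided cork mat, 72 mm across flats, 4 mm thick. It is fixed in the pine rack and marks the place where the white jar stands at the start. Origin: centre of its underside, which is 14 mm above the table; its top, on which the jar stands, is 18 mm above the table.
- mat_mill: Small round cork mat, 66 mm diameter, 4 mm thick. It is fixed in the pine rack and marks the place where the pepper mill stands at the start. Origin: centre of its underside, which is 14 mm above the table; its top, on which the mill stands, is 18 mm above the table.
- bowl: Blue ceramic bowl, 110 mm rim diameter, 45 mm high, beyond the racks. A bystander, loose; leave it where it is. Origin: centre of its underside.
- carton: Cardboard carton, 60 x 120 x 45 mm high, beyond the racks. A bystander, loose; leave it where it is. Origin: centre of its underside.
- mug: White mug, 76 mm diameter, 75 mm high, with a handle, beyond the racks. A bystander, loose; leave it where it is. Origin: centre of its underside.
Things that resemble listed ones, but are neither listed nor needed, are in the scene too. What is shaped like the box but red is not meant. What is shaped like the jar but green is not meant.

How it is judged:
By the outcome, as a careful person would: the job done as asked, in the order asked, and still so for the second after the job is handed in, with the robot touching nothing.
It also fails if it takes over 109 s, if anything falls off the work surface, if the arm or the gripper's body presses on something with over 40 N, if the wrist force passes 120 N, or if a joint passes its speed limit or range.

## Working session

There is one attempt and no reset: what is moved stays moved. The work goes in short steps, Python scripts to look and compute and a shell command to move; the robot and the scene stay as the last step left them, time stands still between calls to the robot, and variables do not carry over. Pictures are saved under pics/ and viewed, at most 14 in all, crops included, and the job is handed in when it is done.

```bash
mkdir -p pics; ls
cat > h.py <<'E'
import numpy as np,cv2
from cell import manip
def shot(n,save):
    c=manip.camera(n); np.savez(f'pics/{save}.npz',**c); cv2.imwrite(f'pics/{save}.png',c['color'][...,::-1]); return c
def load(s): return np.load(f'pics/{s}.npz')
def cloud(c):
    z=c['range_z'].astype(float); K=c['camera_matrix']; v,u=np.indices(z.shape)
    p=np.stack([(u-K[0,2])/K[0,0]*z,(v-K[1,2])/K[1,1]*z,z,np.ones_like(z)],-1)@c['T'].T
    p=p[...,:3]; p[z==0]=np.nan; return p
E
python3 - <<'E'
from h import *
a=shot('top','top1');b=shot('scene','sc1')
cv2.imwrite('pics/both.png',cv2.resize(np.vstack([a['color'],b['color']])[...,::-1],(400,600)))
for c in(a,b): print(c['camera_matrix'].round(1).tolist(),c['T'].round(3).tolist())
print(manip.read_state())
E
```

```text
pics
[[494.2, 0.0, 252.9], [0.0, 494.2, 197.9], [0.0, 0.0, 1.0]] [[-0.02, -0.978, 0.209, 327.745], [-1.0, 0.02, -0.002, 6.825], [-0.002, -0.209, -0.978, 1207.599], [0.0, 0.0, 0.0, 1.0]]
[[426.6, 0.0, 257.1], [0.0, 426.6, 194.8], [0.0, 0.0, 1.0]] [[-0.189, 0.841, -0.507, 1084.422], [0.982, 0.154, -0.11, 111.516], [-0.014, -0.519, -0.855, 962.609], [0.0, 0.0, 0.0, 1.0]]
{'clock': 0.1, 'joints': array([ 1.11738972e+00,  3.00426824e-01,  1.52149290e+00, -1.68074156e-06,
        1.32072141e+00, -6.66112169e-02]), 'qd': array([-0.00123624, -0.0011602 , -0.00074003, -0.00077432, -0.00157562,
        0.00014363]), 'effort': array([ 6.16641664e-04, -5.32649338e+01, -3.53279793e+01,  7.09325960e-02,
        2.34852458e-02, -4.61851059e-06]), 'eef_pos': array([207.37972412, 509.15557879, 204.94792328]), 'eef_rot': array([-3.14054638e+00, -6.81648913e-05,  2.75479764e+00]), 'wrist_force': array([ 0.91950593, -0.26161037,  0.01892937]), 'moment': array([-0.00992691,  0.03870851, -0.05246374]), 'finger_force': 0.0, 'finger_gap': 93.84996294964054}
```

View pics/top1.png

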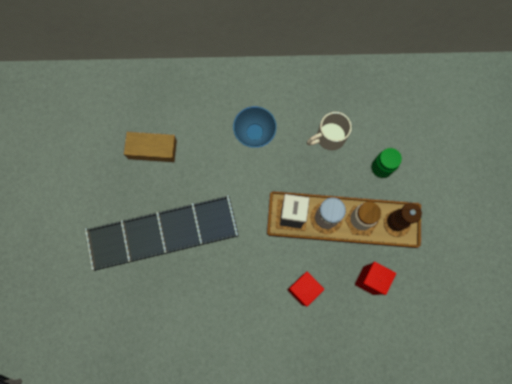

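View pics/sc1.png

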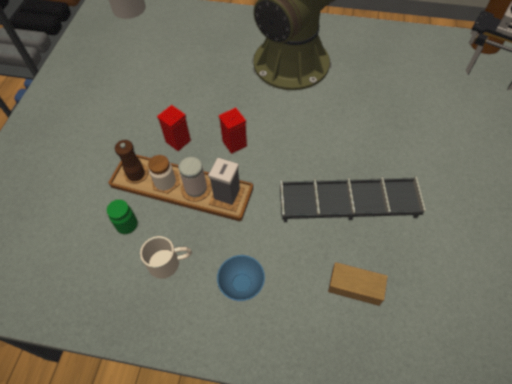

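Top view: the pine rack is at right, spanning (268,193)–(420,247). Left to right it holds the box (295,208), can (331,212), jar (367,214) and mill (405,217). The steel rack is at left, (87,198)–(237,268). Lookalikes are the red boxes (307,289) and (377,278) and the green jar (386,162). My targets are the grey/white box, can, white jar and mill standing in the pine rack.

```bash
python3 - <<'E'
from h import *
P={n:cloud(load(n)).reshape(-1,3) for n in('top1','sc1')}
def rect(q):
    r=cv2.minAreaRect(q[:,:2].astype(np.float32)); return np.round(r[0],1),np.round(r[1],1),round(r[2],1)
for n,p in P.items():
    C=load(n)['color'].reshape(-1,3)
    p0=p[(p[:,0]>300)&(p[:,0]<700)&(abs(p[:,1])<400)]; z=p0[:,2]
    print(n,'table',np.median(z[abs(z)<8]))
    T=load(n); K=T['camera_matrix']; img=np.full((384,512),0,np.uint8)
    m=(np.nan_to_num(p[:,2])>9)&(p[:,0]>250)&(p[:,0]<800)&(abs(p[:,1])<450)&(p[:,2]<200)
    k,l,st,ce=cv2.connectedComponentsWithStats((m.reshape(384,512)).astype(np.uint8))
    for i in range(1,k):
        if st[i,4]<60: continue
        q=p[l.ravel()==i]; print(' px',ce[i].round(),'n',st[i,4],'rect',*rect(q),'zmax',np.percentile(q[:,2],99).round(1))
        if st[i,4]>2500:
            print('   levels',np.histogram(q[:,2],np.arange(10,160,6)))
E
python3 - <<'E'
import cv2
a=cv2.imread('pics/top1.png'); b=cv2.imread('pics/sc1.png')
x=cv2.resize(a[180:300,260:430],None,fx=4,fy=4,interpolation=cv2.INTER_CUBIC)
cv2.imwrite('pics/crop1.png',x)
E
```

```text
top1 table 1.012182456583787
 px [254. 127.] n 1014 rect [752.5  -1.6] [ 94.6 105.1] 0.2 zmax 49.1
 px [331. 131.] n 796 rect [ 744.9 -183.2] [101.8  76.9] 83.3 zmax 78.6
 px [149. 146.] n 1372 rect [717.2 259.6] [121.2  62.1] 84.6 zmax 51.7
 px [386. 162.] n 653 rect [ 657.4 -318.9] [54.3 55.9] 73.1 zmax 90.0
 px [344. 219.] n 6898 rect [ 526.3 -215. ] [372.1 111.5] 84.1 zmax 141.6
   levels (array([1538, 1837,  691,   52,   51,   62,   57,   52,   63,   87,   78,
         91,   79,   55,   70,  369,  101,  176,  372,   67,  565,  293,
         60,    1]), array([ 10,  16,  22,  28,  34,  40,  46,  52,  58,  64,  70,  76,  82,
        88,  94, 100, 106, 112, 118, 124, 130, 136, 142, 148, 154]))
 px [160. 232.] n 6325 rect [499.1 224.3] [101.5 350.4] 12.3 zmax 53.8
   levels (array([   0,    0,  494, 4118,  701,  507,  325,  179,    1,    0,    0,
          0,    0,    0,    0,    0,    0,    0,    0,    0,    0,    0,
          0,    0]), array([ 10,  16,  22,  28,  34,  40,  46,  52,  58,  64,  70,  76,  82,
        88,  94, 100, 106, 112, 118, 124, 130, 136, 142, 148, 154]))
 px [
[... 673 characters left out ...]
 130, 136, 142, 148, 154]))
 px [351. 198.] n 5342 rect [500.  224.7] [103.6 350.9] 12.5 zmax 53.7
   levels (array([  17,    6,  177, 3512,  612,  594,  276,  146,    0,    0,    0,
          0,    0,    0,    0,    0,    0,    0,    0,    0,    0,    0,
          0,    0]), array([ 10,  16,  22,  28,  34,  40,  46,  52,  58,  64,  70,  76,  82,
        88,  94, 100, 106, 112, 118, 124, 130, 136, 142, 148, 154]))
 px [122. 216.] n 746 rect [ 660.8 -319. ] [55.3 54.8] 6.2 zmax 89.5
 px [162. 255.] n 1076 rect [ 733.9 -188.3] [ 76.  102.7] 51.4 zmax 78.1
 px [241. 275.] n 1377 rect [752.1  -1.7] [ 95.7 108.3] 0.0 zmax 48.6
 px [358. 283.] n 1707 rect [718.9 259.9] [120.5  62.5] 84.6 zmax 49.8
```

View pics/crop1.png

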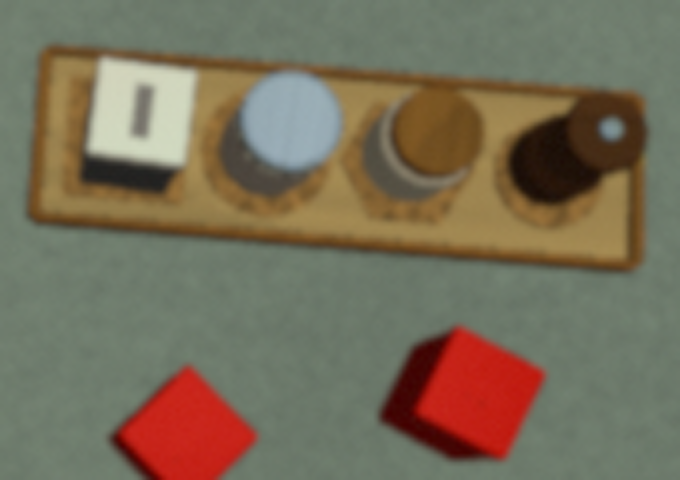

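Run:
```python
from h import *
for n in('top1','sc1'):
    p=cloud(load(n)).reshape(-1,3); p=p[~np.isnan(p[:,2])]
    a=-0.103; R=np.array([[np.cos(a),-np.sin(a)],[np.sin(a),np.cos(a)]])
    r=p.copy(); r[:,:2]=(p[:,:2]-[526.3,-215])@R
    m=(abs(r[:,0])<70)&(abs(r[:,1])<200)
    q=r[m&(r[:,2]>10)&(r[:,2]<28)]; rr=cv2.minAreaRect(q[:,:2].astype(np.float32)); print(n,'pine resid',np.round(rr[0],1),np.round(rr[1],1),round(rr[2],2))
    for nm,yc,z0,z1 in(('box',129,124,140),('can',43,112,125),('jar',-43,97,108),('mill',-129,132,139)):
        s=m&(abs(r[:,1]-yc)<43)&(r[:,2]>z0)&(r[:,2]<z1); q=p[s]
        if nm=='box': c=cv2.minAreaRect(q[:,:2].astype(np.float32)); print(nm,np.round(c[0],1),np.round(c[1],1),round(c[2],1),np.median(q[:,2]).round(1))
        else:
            c,d=cv2.minEnclosingCircle(q[:,:2].astype(np.float32)); print(nm,np.round(c,1),round(d,1),q[:,:2].mean(0).round(1),np.median(q[:,2]).round(1), 'rackcoord',r[s].mean(0).round(1))
    s=(p[:,0]>420)&(p[:,0]<600)&(p[:,1]>30)&(p[:,1]<420)
    for lo,hi in((24,58),(46,58)):
        q=p[s&(p[:,2]>lo)&(p[:,2]<hi)]; c=cv2.minAreaRect(q[:,:2].astype(np.float32)); print('steel',lo,np.round(c[0],1),np.round(c[1],1),round(c[2],2))
    b=np.radians(12.3); ys=(q[:,:2]-[499.5,224.5])@[-np.sin(b),np.cos(b)]
    h=np.histogram(ys,np.arange(-180,182,4)); print([(int(h[1][i]),int(h[0][i])) for i in range(90) if h[0][i]>8])
```

```text
top1 pine resid [-0. -0.] [111.5 372.1] 0.0
box [534.8 -87.1] [56.1 56.7] 80.7 132.8
can [ 530.8 -171.4] 29.2 [ 530.1 -171.3] 119.0 rackcoord [ -0.7  43.9 119. ]
jar [ 525.7 -257.9] 26.4 [ 525.5 -257. ] 103.5 rackcoord [  3.5 -41.8 103.5]
mill [ 517. -341.] 23.0 [ 517.3 -340.1] 137.6 rackcoord [   3.9 -125.3  137.2]
steel 24 [499.2 224.3] [101.4 350.3] 12.28
steel 46 [498.5 225.1] [100.  348.3] 12.47
[(-176, 23), (-172, 44), (-88, 66), (-84, 11), (-4, 33), (0, 47), (84, 79), (88, 11), (168, 53), (172, 40)]
sc1 pine resid [ 0.7 -0.1] [373.6 113.4] 89.69
box [535.9 -86.2] [56.2 57.5] 80.6 132.9
can [ 531.1 -171.2] 29.5 [ 533.3 -170.3] 119.3 rackcoord [  2.4  45.2 119.1]
jar [ 527.1 -258.3] 27.5 [ 528.5 -256.1] 104.0 rackcoord [  6.4 -40.7 103.7]
mill [ 519.  -341.3] 24.2 [ 523.4 -336.3] 137.6 rackcoord [   9.6 -121.   137. ]
steel 24 [500.  224.7] [103.6 350.9] 12.49
steel 46 [500.6 225.3] [101. 348.] 12.28
[(-176, 24), (-172, 36), (-88, 66), (-4, 38), (0, 36), (84, 66), (168, 54), (172, 32)]
```

The close crop confirms the choice: white-lidded grey box, can, white jar with wooden lid, and dark mill. Positions from the two cameras agree within about 2 mm, and sizes and heights match the descriptions.

```bash
cat >> h.py <<'E'
from scipy.spatial.transform import Rotation as Rt
S=np.array([499.5,224.6]);SY=.2155
def bay(y): return S+y*np.array([-np.sin(SY),np.cos(SY)])
def plan(x,y,z,ydir):
    "ydir: angle of tool y (deg) in world. prints total az, then tool-axis shift (units of 40 mm) after the turn"
    s=manip.read_state(); R=Rt.from_euler('xyz',s['eef_rot']); T=Rt.from_euler('xyz',[np.pi,0,np.radians(ydir+90)])
    rv=(R.inv()*T).as_rotvec()/np.pi; d=T.inv().apply(np.array([x,y,z])-s['eef_pos'])/40
    print('turn',rv.round(4),'shift',d.round(3),'|',s['eef_pos'].round(1),np.degrees(s['eef_rot']).round(1),'t',s['clock'],'gap',round(s['finger_gap'],1),'F',s['wrist_force'].round(1),s['finger_force'])
E
python3 -c "
from h import *
plan(535.3,-86.6,200,-9.3)
for b in(-129,-43,43,129):print(bay(b).round(1))"
```

```text
turn [-3.000e-04  2.000e-04  4.285e-01] shift [-13.373  10.497   0.124] | [207.4 509.2 204.9] [-179.9   -0.   157.8] t 0.1 gap 93.8 F [ 0.9 -0.3  0. ] 0.0
[527.1  98.6]
[508.7 182.6]
[490.3 266.6]
[471.9 350.6]
```

```bash
python3 -m creep '0 0 0 0 0 0.0536;0 0 0 0 0 0.0536;0 0 0 0 0 0.0536;0 0 0 0 0 0.0536;0 0 0 0 0 0.0536;0 0 0 0 0 0.0536;0 0 0 0 0 0.0536;0 0 0 0 0 0.0533' 0 20
python3 -m creep '-.743 .583 0 0 0 0;-.743 .583 0 0 0 0;-.743 .583 0 0 0 0;-.743 .583 0 0 0 0;-.743 .583 0 0 0 0;-.743 .583 0 0 0 0;-.743 .583 0 0 0 0;-.743 .583 0 0 0 0;-.743 .583 0 0 0 0;-.743 .583 0 0 0 0;-.743 .583 0 0 0 0;-.743 .583 0 0 0 0;-.743 .583 0 0 0 0;-.743 .583 0 0 0 0;-.743 .583 0 0 0 0;-.743 .583 0 0 0 0;-.743 .583 0 0 0 0;-.743 .583 0 0 0 0;0 0 0 0 0 0;0 0 0 0 0 0'
python3 -c "
from h import *
plan(535.3,-86.6,58,-9.3); shot('wrist','w1')"
```

```text
clock: 1.1
eef_pos: [207.4, 509.2, 205.1]
eef_rot: [-3.141, 0.001, 1.403]
wrist_force: [0.7, -0.1, 0.1]
finger_gap: 94.0
finger_force: 0.0
clock: 3.6
eef_pos: [535.0, -85.9, 205.1]
eef_rot: [-3.141, -0.0, 1.409]
wrist_force: [-0.5, 1.1, -0.7]
finger_gap: 93.8
finger_force: 0.0
turn [-0.0003 -0.0001  0.    ] shift [-0.015  0.01   3.677] | [535.  -85.9 205.1] [-180.    -0.    80.7] t 3.6 gap 93.8 F [-0.5  1.1 -0.7] 0.0
```

View pics/w1.png

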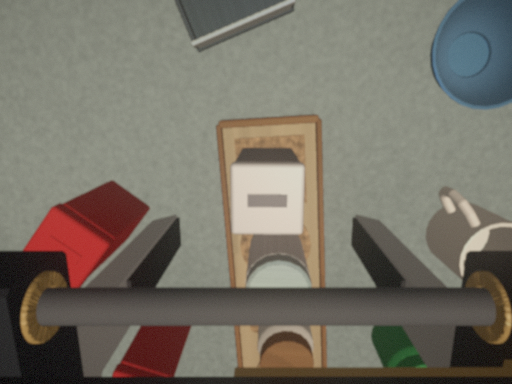

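The wrist view shows the box lid at (267,200), midway between the fingertips at columns 180 and 352. I'll descend.

```bash
python3 -m creep '0 0 .6 0 0 0;0 0 .6 0 0 0;0 0 .6 0 0 0;0 0 .6 0 0 0;0 0 .6 0 0 0;0 0 .4 0 0 0;0 0 .28 0 0 0;0 0 0 0 0 0;0 0 0 0 0 0'
python3 -m creep '0 0 0 0 0 0;0 0 0 0 0 0;0 0 0 0 0 0;0 0 0 0 0 0;0 0 0 0 0 0;0 0 0 0 0 0;0 0 0 0 0 0;0 0 0 0 0 0' 1 20
```

```text
clock: 4.78
eef_pos: [535.7, -86.4, 59.0]
eef_rot: [3.14, 0.0, 1.409]
wrist_force: [0.2, -0.0, 1.3]
finger_gap: 93.9
finger_force: 0.0
clock: 5.78
eef_pos: [535.4, -86.4, 58.3]
eef_rot: [3.141, 0.0, 1.409]
wrist_force: [-0.7, 0.4, 0.2]
finger_gap: 55.6
finger_force: 20.0
```

```bash
python3 -m creep '0 0 -.1 0 0 0;0 0 -.4 0 0 0;0 0 -.5 0 0 0;0 0 -.5 0 0 0;0 0 -.5 0 0 0;0 0 -.4 0 0 0;0 0 -.1 0 0 0;0 0 0 0 0 0;0 0 0 0 0 0'
python3 -c "
from h import *
plan(*bay(-129),158,12.35)"
```

```text
clock: 6.9
eef_pos: [535.0, -86.3, 157.5]
eef_rot: [-3.14, -0.0, 1.409]
wrist_force: [1.3, -0.2, -2.5]
finger_gap: 56.0
finger_force: 20.0
turn [-4.000e-04 -1.000e-04 -1.202e-01] shift [ 4.558  0.794 -0.012] | [535.  -86.3 157.5] [-179.9   -0.    80.7] t 6.9 gap 56.0 F [ 1.3 -0.2 -2.5] 19.99299645423889
```

```bash
python3 -m creep '0 0 0 0 0 -.02;0 0 0 0 0 -.04;0 0 0 0 0 -.04;0 0 0 0 0 -.0202;.2 .035 0 0 0 0;.45 .078 0 0 0 0;.65 .113 0 0 0 0;.65 .113 0 0 0 0;.65 .113 0 0 0 0;.65 .113 0 0 0 0;.65 .113 0 0 0 0;.45 .078 0 0 0 0;.208 .038 0 0 0 0;0 0 0 0 0 0;0 0 0 0 0 0;0 0 0 0 0 0'
python3 -c "
from h import *
plan(*bay(-129),70,12.35); shot('wrist','w2')"
```

```text
clock: 8.9
eef_pos: [527.5, 97.9, 158.2]
eef_rot: [-3.142, 0.0, 1.785]
wrist_force: [-0.0, -0.6, -2.5]
finger_gap: 55.8
finger_force: 20.0
turn [-0.      0.     -0.0003] shift [ 0.017 -0.006  2.206] | [527.5  97.9 158.2] [-180.     0.   102.3] t 8.9 gap 55.8 F [-0.  -0.6 -2.5] 19.99296337366104
```

View pics/w2.png

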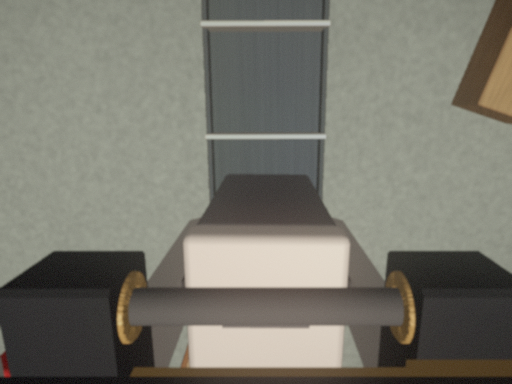

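The box at (266,270) lines up with the bay columns, about 208–325. I'll lower it and creep onto the floor.

```bash
python3 -m creep '.008 0 .3 0 0 0;0 0 .5 0 0 0;0 0 .5 0 0 0;0 0 .4 0 0 0;0 0 .2 0 0 0;0 0 .15 0 0 0;0 0 .06 0 0 0;0 0 0 0 0 0;0 0 0 0 0 0'
for i in 1 2; do python3 -m creep '0 0 .025 0 0 0;0 0 .025 0 0 0;0 0 0 0 0 0' | egrep 'pos|wrist'; done
```

```text
clock: 10.07
eef_pos: [527.5, 98.9, 74.2]
eef_rot: [3.141, 0.0, 1.786]
wrist_force: [-0.2, 0.6, -1.8]
finger_gap: 55.7
finger_force: 20.0
eef_pos: [527.3, 98.9, 71.8]
wrist_force: [0.1, 0.2, -2.2]
eef_pos: [527.5, 98.9, 70.3]
wrist_force: [-1.7, 0.3, 4.8]
```

```bash
python3 -m creep '0 0 0 0 0 0;0 0 0 0 0 0;0 0 0 0 0 0;0 0 0 0 0 0' 0.1
python3 -m creep '0 0 -.2 0 0 0;0 0 -.5 0 0 0;0 0 -.6 0 0 0;0 0 -.7 0 0 0;0 0 -.7 0 0 0;0 0 -.4 0 0 0;0 0 -.1 0 0 0;0 0 0 0 0 0;0 0 0 0 0 0' 0 | egrep 'pos|gap'
python3 -c "
from h import *
plan(531,-171.3,200,-5.9)"
```

```text
clock: 11.32
eef_pos: [527.3, 98.8, 69.8]
eef_rot: [-3.142, -0.0, 1.786]
wrist_force: [0.8, 0.3, 1.2]
finger_gap: 84.2
finger_force: 0.0
eef_pos: [527.0, 98.8, 196.9]
finger_gap: 94.1
turn [-0.0005  0.      0.1013] shift [-6.707  0.793 -0.078] | [527.   98.8 196.9] [-179.9   -0.   102.3] t 12.45 gap 94.1 F [-0.7  0.2 -0. ] 0.0
```

```bash
python3 -m creep '0 0 0 0 0 .03;0 0 0 0 0 .04;0 0 0 0 0 .0313;-.3 .035 0 0 0 0;-.6 .071 0 0 0 0;-.75 .089 0 0 0 0;-.75 .089 0 0 0 0;-.75 .089 0 0 0 0;-.75 .089 0 0 0 0;-.75 .089 0 0 0 0;-.75 .089 0 0 0 0;-.7 .083 0 0 0 0;-.4 .047 0 0 0 0;-.207 .024 0 0 0 0;0 0 0 0 0 0;0 0 0 0 0 0' | egrep 'pos|gap'
python3 -c "
from h import *
plan(531,-171.3,58,-5.9)"
```

```text
eef_pos: [531.4, -170.6, 197.8]
finger_gap: 94.1
turn [-0.     -0.      0.0004] shift [-0.018 -0.009  3.496] | [ 531.4 -170.6  197.8] [-180.    -0.    84.2] t 14.45 gap 94.1 F [ 0.6  1.1 -0.6] 0.0
```

```bash
python3 -m creep '-.018 -.009 .5 0 0 0;0 0 .6 0 0 0;0 0 .6 0 0 0;0 0 .6 0 0 0;0 0 .5 0 0 0;0 0 .4 0 0 0;0 0 .296 0 0 0;0 0 0 0 0 0;0 0 0 0 0 0' | egrep 'pos|gap|wrist'
python3 -m creep '0 0 0 0 0 0;0 0 0 0 0 0;0 0 0 0 0 0;0 0 0 0 0 0;0 0 0 0 0 0;0 0 0 0 0 0;0 0 0 0 0 0;0 0 0 0 0 0' 1 25 | egrep 'pos|gap|force'
python3 -m creep '0 0 -.1 0 0 0;0 0 -.4 0 0 0;0 0 -.6 0 0 0;0 0 -.6 0 0 0;0 0 -.6 0 0 0;0 0 -.6 0 0 0;0 0 -.5 0 0 0;0 0 -.275 0 0 0;0 0 0 0 0 0;0 0 0 0 0 0'| egrep 'pos|gap|force'
python3 -c "
from h import *
plan(*bay(-43),205,12.35)"
```

```text
eef_pos: [531.3, -172.1, 58.7]
wrist_force: [-0.4, 0.8, 0.1]
finger_gap: 93.9
eef_pos: [531.2, -172.0, 58.2]
wrist_force: [1.8, -1.2, 1.4]
finger_gap: 58.1
finger_force: 25.0
eef_pos: [530.6, -171.8, 204.2]
wrist_force: [1.1, -0.0, -4.8]
finger_gap: 57.7
finger_force: 25.0
turn [-0.0004 -0.0002 -0.1013] shift [ 8.772  1.36  -0.02 ] | [ 530.6 -171.8  204.2] [-179.9   -0.    84.1] t 17.825 gap 57.7 F [ 1.1 -0.  -4.8] 24.99228447675705
```

```bash
python3 -m creep '0 0 0 0 0 -.03;0 0 0 0 0 -.04;0 0 0 0 0 -.0313;.3 .047 0 0 0 0;.6 .093 0 0 0 0;.75 .116 0 0 0 0;.75 .116 0 0 0 0;.75 .116 0 0 0 0;.75 .116 0 0 0 0;.75 .116 0 0 0 0;.75 .116 0 0 0 0;.75 .116 0 0 0 0;.75 .116 0 0 0 0;.75 .116 0 0 0 0;.65 .101 0 0 0 0;.3 .047 0 0 0 0;.172 .028 0 0 0 0;0 0 0 0 0 0;0 0 0 0 0 0' | egrep 'pos|gap'
python3 -c "
from h import *
plan(*bay(-43),70,12.35)"
```

```text
eef_pos: [509.2, 181.8, 205.0]
finger_gap: 57.9
turn [-0.      0.0001 -0.0003] shift [ 0.021 -0.007  3.374] | [509.2 181.8 205. ] [-180.     0.   102.3] t 20.2 gap 57.9 F [ 0.5  0.3 -4.7] 24.99237298965454
```

```bash
python3 -m creep '.015 0 .4 0 0 0;0 0 .6 0 0 0;0 0 .6 0 0 0;0 0 .6 0 0 0;0 0 .5 0 0 0;0 0 .3 0 0 0;0 0 .2 0 0 0;0 0 .07 0 0 0;0 0 0 0 0 0;0 0 0 0 0 0;0 0 .025 0 0 0;0 0 .025 0 0 0;0 0 0 0 0 0' | egrep 'pos|wrist'
python3 -m creep '0 0 .025 0 0 0;0 0 .02 0 0 0;0 0 0 0 0 0' | egrep 'pos|wrist'
```

```text
eef_pos: [508.9, 183.0, 72.1]
wrist_force: [0.5, -0.6, -4.5]
eef_pos: [508.9, 183.0, 70.3]
wrist_force: [-0.2, -0.5, -4.3]
```

```bash
python3 -m creep '0 0 .02 0 0 0;0 0 .0 0 0 0' | egrep 'pos|wrist'
python3 -m creep '0 0 .02 0 0 0;0 0 .0 0 0 0' | egrep 'pos|wrist'
```

```text
eef_pos: [509.0, 183.1, 70.1]
wrist_force: [-2.3, -0.4, 4.4]
eef_pos: [509.1, 183.1, 70.1]
wrist_force: [-6.5, -1.7, 13.5]
```

```bash
python3 -m creep '0 0 0 0 0 0;0 0 0 0 0 0;0 0 0 0 0 0;0 0 0 0 0 0' 0.1 | egrep 'pos|gap|force'
python3 -m creep '0 0 -.2 0 0 0;0 0 -.5 0 0 0;0 0 -.6 0 0 0;0 0 -.7 0 0 0;0 0 -.7 0 0 0;0 0 -.4 0 0 0;0 0 -.1 0 0 0;0 0 0 0 0 0;0 0 0 0 0 0' 0 | egrep 'pos|gap'
python3 -c "
from h import *
plan(526.4,-258,200,-5.9)"
```

```text
eef_pos: [509.0, 183.0, 68.7]
wrist_force: [-0.5, -0.2, -0.1]
finger_gap: 84.5
finger_force: 0.0
eef_pos: [508.7, 182.9, 195.8]
finger_gap: 94.4
turn [-5.000e-04  1.000e-04  1.013e-01] shift [-10.919   1.574  -0.104] | [508.7 182.9 195.8] [-179.9    0.   102.3] t 24.325 gap 94.4 F [ 0.7 -0.8  0. ] 0.0
```

```bash
python3 -m creep '0 0 0 0 0 .03;0 0 0 0 0 .04;0 0 0 0 0 .0313;-.3 .043 0 0 0 0;-.6 .087 0 0 0 0;-.75 .108 0 0 0 0;-.75 .108 0 0 0 0;-.75 .108 0 0 0 0;-.75 .108 0 0 0 0;-.75 .108 0 0 0 0;-.75 .108 0 0 0 0;-.75 .108 0 0 0 0;-.75 .108 0 0 0 0;-.75 .108 0 0 0 0;-.75 .108 0 0 0 0;-.75 .108 0 0 0 0;-.75 .108 0 0 0 0;-.6 .087 0 0 0 0;-.3 .043 0 0 0 0;-.119 .018 0 0 0 0' | egrep 'pos|gap'
python3 -m creep '0 0 0 0 0 0;0 0 0 0 0 0' >/dev/null
python3 -c "
from h import *
plan(526.4,-258,44,-5.9)"
```

```text
eef_pos: [526.7, -258.2, 196.6]
finger_gap: 94.0
turn [ 0.     -0.      0.0003] shift [-0.02  -0.01   3.823] | [ 526.9 -257.2  196.9] [180.   -0.   84.2] t 27.075 gap 94.2 F [-0.6 -1.1  0.1] 0.0
```

```bash
python3 -m creep '-.018 -.009 .5 0 0 0;0 0 .6 0 0 0;0 0 .6 0 0 0;0 0 .6 0 0 0;0 0 .6 0 0 0;0 0 .5 0 0 0;0 0 .3 0 0 0;0 0 .123 0 0 0;0 0 0 0 0 0;0 0 0 0 0 0' | egrep 'pos|gap|wrist'
python3 -m creep '0 0 0 0 0 0;0 0 0 0 0 0;0 0 0 0 0 0;0 0 0 0 0 0;0 0 0 0 0 0;0 0 0 0 0 0;0 0 0 0 0 0;0 0 0 0 0 0' 1 25 | egrep 'pos|gap|force'
python3 -m creep '0 0 -.1 0 0 0;0 0 -.4 0 0 0;0 0 -.6 0 0 0;0 0 -.6 0 0 0;0 0 -.6 0 0 0;0 0 -.6 0 0 0;0 0 -.5 0 0 0;0 0 -.3 0 0 0;0 0 -.1 0 0 0;0 0 0 0 0 0;0 0 0 0 0 0'| egrep 'pos|gap|force'
python3 -c "
from h import *
plan(*bay(43),196,12.35)"
```

```text
eef_pos: [526.7, -258.7, 44.6]
wrist_force: [-0.0, 0.2, -0.6]
finger_gap: 93.8
eef_pos: [526.4, -258.6, 43.9]
wrist_force: [0.5, 0.2, 0.4]
finger_gap: 57.5
finger_force: 25.0
eef_pos: [526.1, -258.4, 195.1]
wrist_force: [0.2, 0.3, -1.6]
finger_gap: 57.4
finger_force: 25.0
turn [-0.0003 -0.0002 -0.1013] shift [13.014  1.933 -0.022] | [ 526.1 -258.4  195.1] [-179.9   -0.    84.1] t 30.7 gap 57.4 F [ 0.2  0.3 -1.6] 24.999467373127118
```

```bash
python3 -m creep '0 0 0 0 0 -.0507;0 0 0 0 0 -.0506;.3 .045 0 0 0 0;.6 .089 0 0 0 0;.85 .126 0 0 0 0;.85 .126 0 0 0 0;.85 .126 0 0 0 0;.85 .126 0 0 0 0;.85 .126 0 0 0 0;.85 .126 0 0 0 0;.85 .126 0 0 0 0;.85 .126 0 0 0 0;.85 .126 0 0 0 0;.85 .126 0 0 0 0;.85 .126 0 0 0 0;.85 .126 0 0 0 0;.85 .126 0 0 0 0;.6 .089 0 0 0 0;.3 .045 0 0 0 0;.164 .027 0 0 0 0' | egrep 'pos|gap'
python3 -m creep '0 0 0 0 0 0;0 0 0 0 0 0' >/dev/null
python3 -c "
from h import *
plan(*bay(43),56,12.35)"
```

```text
eef_pos: [490.0, 267.1, 195.9]
finger_gap: 57.3
turn [-0.      0.     -0.0003] shift [ 0.019 -0.005  3.498] | [490.7 265.9 195.9] [-180.     0.   102.3] t 33.45 gap 57.3 F [ 0.2 -0.3 -2.4] 24.999402362736873
```

```bash
python3 -m creep '.01 0 .4 0 0 0;0 0 .6 0 0 0;0 0 .6 0 0 0;0 0 .6 0 0 0;0 0 .5 0 0 0;0 0 .4 0 0 0;0 0 .2 0 0 0;0 0 .1 0 0 0;0 0 0 0 0 0;0 0 0 0 0 0;0 0 .025 0 0 0;0 0 .025 0 0 0;0 0 0 0 0 0' | egrep 'pos|wrist'
for i in 1 2; do python3 -m creep '0 0 .025 0 0 0;0 0 0 0 0 0' | egrep 'pos|wrist'; done
```

```text
eef_pos: [490.4, 266.9, 57.8]
wrist_force: [0.3, 0.1, -2.5]
eef_pos: [490.4, 266.9, 56.8]
wrist_force: [-0.2, 0.5, -2.1]
eef_pos: [490.5, 266.9, 55.9]
wrist_force: [0.2, 0.3, -1.9]
```

```bash
python3 -m creep '0 0 .0125 0 0 0;0 0 0 0 0 0' | egrep 'pos|wrist'
python3 -m creep '0 0 .0125 0 0 0;0 0 0 0 0 0' | egrep 'pos|wrist'
```

```text
eef_pos: [490.6, 266.9, 55.9]
wrist_force: [-2.1, -1.0, 4.6]
eef_pos: [490.6, 266.9, 55.8]
wrist_force: [-5.0, -2.1, 10.3]
```

```bash
python3 -m creep '0 0 0 0 0 0;0 0 0 0 0 0;0 0 0 0 0 0;0 0 0 0 0 0' 0.1 | egrep 'pos|gap|force'
python3 -m creep '0 0 -.2 0 0 0;0 0 -.5 0 0 0;0 0 -.7 0 0 0;0 0 -.8 0 0 0;0 0 -.8 0 0 0;0 0 -.5 0 0 0;0 0 -.2 0 0 0;0 0 0 0 0 0;0 0 0 0 0 0' 0 | egrep 'pos|gap'
python3 -c "
from h import *
plan(518,-341,200,-5.9)"
```

```text
eef_pos: [490.5, 266.9, 54.8]
wrist_force: [-0.4, 0.2, -0.4]
finger_gap: 84.4
finger_force: 0.0
eef_pos: [490.2, 266.7, 201.9]
finger_gap: 94.3
turn [-0.0004  0.0002  0.1014] shift [-15.042   2.253   0.049] | [490.2 266.7 201.9] [-179.9    0.   102.3] t 37.7 gap 94.3 F [ 0.6 -1.2 -0.5] 0.0
```

```bash
python3 -m creep '0 0 0 0 0 .0507;0 0 0 0 0 .0507;-.4 .06 0 0 0 0;-.7 .105 0 0 0 0;-.9 .135 0 0 0 0;-.9 .135 0 0 0 0;-.9 .135 0 0 0 0;-.9 .135 0 0 0 0;-.9 .135 0 0 0 0;-.9 .135 0 0 0 0;-.9 .135 0 0 0 0;-.9 .135 0 0 0 0;-.9 .135 0 0 0 0;-.9 .135 0 0 0 0;-.9 .135 0 0 0 0;-.9 .135 0 0 0 0;-.9 .135 0 0 0 0;-.9 .135 0 0 0 0;-.7 .105 0 0 0 0;-.4 .06 0 0 0 0' | egrep 'pos|gap'
python3 -m creep '-.242 .033 0 0 0 0;0 0 0 0 0 0;0 0 0 0 0 0' >/dev/null
python3 -c "
from h import *
plan(518,-341,79,-5.9); shot('wrist','w3')"
```

```text
eef_pos: [516.9, -332.7, 202.3]
finger_gap: 93.9
turn [ 0.     -0.      0.0003] shift [-0.021 -0.006  3.099] | [ 518.3 -340.2  203. ] [180.   -0.   84.2] t 40.575 gap 94.1 F [-0.1 -0.4  0.8] 0.0
```

View pics/w3.png

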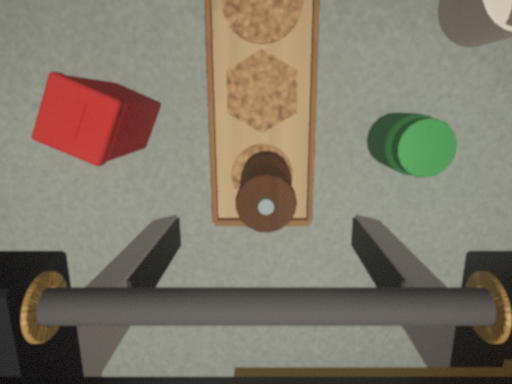

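The mill knob is at (266,206), midway between the fingers (180, 352). I'll descend and grip.

```bash
python3 -m creep '-.02 0 .5 0 0 0;0 0 .6 0 0 0;0 0 .6 0 0 0;0 0 .6 0 0 0;0 0 .4 0 0 0;0 0 .25 0 0 0;0 0 .15 0 0 0;0 0 0 0 0 0;0 0 0 0 0 0' | egrep 'pos|gap|wrist'
python3 -m creep '0 0 0 0 0 0;0 0 0 0 0 0;0 0 0 0 0 0;0 0 0 0 0 0;0 0 0 0 0 0;0 0 0 0 0 0;0 0 0 0 0 0;0 0 0 0 0 0;0 0 0 0 0 0;0 0 0 0 0 0' 1 20 | egrep 'pos|gap|force'
python3 -m creep '0 0 -.1 0 0 0;0 0 -.4 0 0 0;0 0 -.6 0 0 0;0 0 -.6 0 0 0;0 0 -.6 0 0 0;0 0 -.6 0 0 0;0 0 -.5 0 0 0;0 0 -.25 0 0 0;0 0 -.1 0 0 0;0 0 0 0 0 0;0 0 0 0 0 0'| egrep 'pos|gap|force'
python3 -c "
from h import *
plan(*bay(129),229,12.35)"
```

```text
eef_pos: [518.4, -341.8, 79.5]
wrist_force: [-0.7, 0.3, 0.1]
finger_gap: 94.2
eef_pos: [518.1, -341.7, 78.9]
wrist_force: [0.9, -0.3, -0.6]
finger_gap: 45.6
finger_force: 20.0
eef_pos: [517.9, -341.6, 228.1]
wrist_force: [-0.7, -0.2, -1.9]
finger_gap: 45.5
finger_force: 20.0
turn [-0.0003 -0.0002 -0.1014] shift [17.15   2.577 -0.021] | [ 517.9 -341.6  228.1] [-179.9   -0.    84.1] t 44.375 gap 45.5 F [-0.7 -0.2 -1.9] 19.99986559152603
```

```bash
python3 -m creep '0 0 0 0 0 -.0507;0 0 0 0 0 -.0507;.4 .06 0 0 0 0;.7 .105 0 0 0 0;.9 .135 0 0 0 0;.9 .135 0 0 0 0;.9 .135 0 0 0 0;.9 .135 0 0 0 0;.9 .135 0 0 0 0;.9 .135 0 0 0 0;.9 .135 0 0 0 0;.9 .135 0 0 0 0;.9 .135 0 0 0 0;.9 .135 0 0 0 0;.9 .135 0 0 0 0;.9 .135 0 0 0 0;.9 .135 0 0 0 0;.9 .135 0 0 0 0;.9 .135 0 0 0 0' | egrep 'pos|gap'
python3 -m creep '.9 .135 0 0 0 0;.8 .12 0 0 0 0;.5 .075 0 0 0 0;.35 .057 0 0 0 0;0 0 0 0 0 0;0 0 0 0 0 0' | egrep 'pos|gap'
python3 -c "
from h import *
plan(*bay(129),91,12.35);shot('scene','sc2')
x=load('sc2')['color'][100:260,240:460,::-1]; cv2.imwrite('pics/sc2c.png',cv2.resize(x,None,fx=3,fy=3))"
```

```text
eef_pos: [477.7, 249.2, 228.8]
finger_gap: 45.4
eef_pos: [472.3, 349.8, 228.9]
finger_gap: 45.5
turn [-0.      0.0001 -0.0004] shift [ 0.022 -0.006  3.447] | [472.3 349.8 228.9] [-180.     0.   102.3] t 47.5 gap 45.5 F [-0.  -0.5 -3.4] 19.999757409095764
```

View pics/sc2c.png

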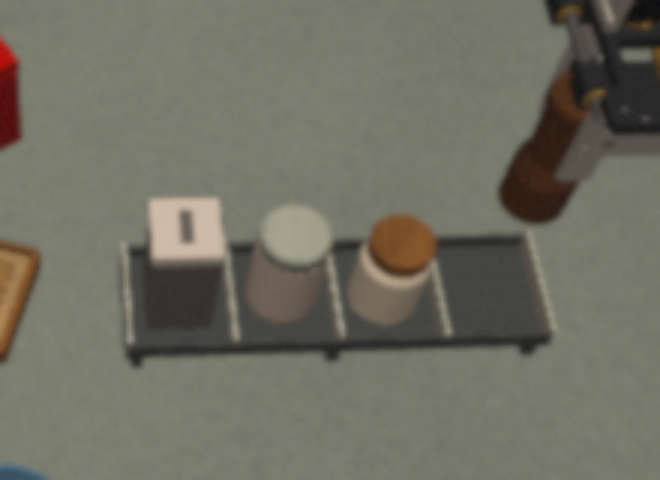

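Crop: box (185,265), can (290,265) and jar (392,270) stand upright in their bays. The mill is held above at (545,150). I'll check its tilt numerically before lowering.

Run:
```python
from h import *
from scipy.optimize import least_squares
c=load('sc2');p=cloud(c).reshape(-1,3);C=c['color'].reshape(-1,3).astype(int)
m=(np.linalg.norm(p[:,:2]-[472,350.6],axis=1)<45)&(C[:,0]-C[:,2]>20)
for lo,hi,r in((172,180,25),(180,188,25),(188,196,25),(200,208,25),(228,245,20),(245,262,20)):
    q=p[m&(p[:,2]>lo)&(p[:,2]<hi)]
    if len(q)<8: print(lo,len(q));continue
    f=least_squares(lambda o:np.hypot(*(q[:,:2]-o).T)-r,[472,350],loss='soft_l1'); print(lo,hi,len(q),f.x.round(1))
```

```text
172 180 35 [471.8 349.8]
180 188 43 [472.3 349.5]
188 196 48 [472.4 349.5]
200 208 50 [471.8 349.4]
228 245 63 [472.4 349.6]
245 262 60 [472.2 349.6]
```

Upright to within the measurement noise and on axis. Lowering.

```bash
python3 -m creep '.02 0 .4 0 0 0;0 0 .6 0 0 0;0 0 .6 0 0 0;0 0 .6 0 0 0;0 0 .5 0 0 0;0 0 .4 0 0 0;0 0 .17 0 0 0;0 0 .1 0 0 0;0 0 0 0 0 0;0 0 0 0 0 0;0 0 .025 0 0 0;0 0 0 0 0 0' | egrep 'pos|wrist'
for i in 1 2; do python3 -m creep '0 0 .02 0 0 0;0 0 0 0 0 0' | egrep 'pos|wrist'; done
```

```text
eef_pos: [472.0, 351.3, 93.2]
wrist_force: [-0.5, -0.5, -2.6]
eef_pos: [472.0, 351.3, 92.2]
wrist_force: [-0.7, -0.7, -2.3]
eef_pos: [472.0, 351.2, 91.4]
wrist_force: [-0.7, 0.9, -1.9]
```

```bash
for i in 1 2; do python3 -m creep '0 0 .0125 0 0 0;0 0 0 0 0 0' | egrep 'pos|wrist'; done
```

```text
eef_pos: [472.0, 351.3, 91.0]
wrist_force: [-0.4, 0.7, -2.5]
eef_pos: [472.1, 351.4, 90.9]
wrist_force: [-1.3, -1.5, 3.2]
```

```bash
python3 -m creep '0 0 .008 0 0 0;0 0 0 0 0 0' | egrep 'pos|wrist'
python3 -m creep '0 0 0 0 0 0;0 0 0 0 0 0;0 0 0 0 0 0;0 0 0 0 0 0' 0.1 | egrep 'pos|gap|force'
python3 -m creep '0 0 -.2 0 0 0;0 0 -.5 0 0 0;0 0 -.6 0 0 0;0 0 -.7 0 0 0;0 0 -.7 0 0 0;0 0 -.4 0 0 0;-.3 -.5 0 0 0 0;0 -.7 0 0 0 0;0 -.7 0 0 0 0;0 -.7 0 0 0 0;0 -.5 0 0 0 0;0 0 0 0 0 0;0 0 0 0 0 0' 0 | egrep 'pos|gap'
python3 - <<'E'
from h import *
a=shot('top','top2');p=cloud(a).reshape(-1,3);p=p[~np.isnan(p[:,2])]
Rm=np.array([[np.cos(SY),-np.sin(SY)],[np.sin(SY),np.cos(SY)]])
r=p.copy();r[:,:2]=(p[:,:2]-S)@Rm
for n,y,z0,z1 in(('box',-129,135,155),('can',-43,122,140),('jar',43,107,122),('mill',129,143,152)):
    q=r[(abs(r[:,0])<50)&(abs(r[:,1]-y)<43)&(r[:,2]>z0)&(r[:,2]<z1)]
    c=cv2.minAreaRect(q[:,:2].astype(np.float32)); print(n,np.round(c[0],1),np.round(c[1],1),round(c[2],1),np.median(q[:,2]).round(1))
E
```

```text
eef_pos: [472.1, 351.4, 90.8]
wrist_force: [-2.2, -1.1, 7.6]
eef_pos: [472.0, 351.3, 90.1]
wrist_force: [-0.0, 0.1, 0.0]
finger_gap: 82.2
finger_force: 0.0
eef_pos: [354.0, 313.2, 214.2]
finger_gap: 94.2
box [   0.4 -129.5] [55.8 56.6] 89.6 144.9
can [  0.  -42.5] [57.1 56.7] 14.5 131.3
jar [-0.4 42.6] [50.5 50.4] 50.4 116.0
mill [  0.7 125.2] [43.3 37.1] 28.1 150.5
```

View pics/top2.png

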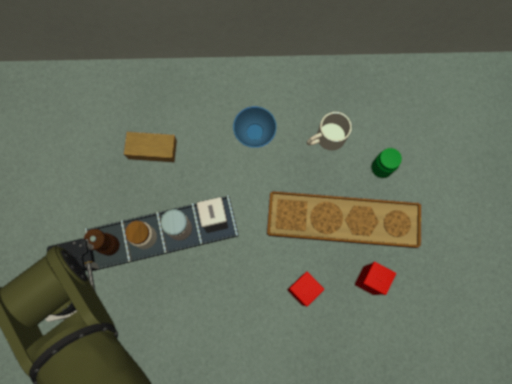

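The top view shows all four standing in their bays: mill (98,240), jar (139,235), can (175,222) and box (212,212). The bystanders haven't moved. The arm partly hides the mill, so I'll check it from the scene camera before handing in.

Run:
```python
from h import *
from scipy.optimize import least_squares
c=shot('scene','sc3');p=cloud(c).reshape(-1,3);b=bay(129)
m=np.linalg.norm(p[:,:2]-b,axis=1)<33; ok=[]
for lo,hi,r in((50,68,25),(95,130,20),(140,149,23)):
    q=p[m&(p[:,2]>lo)&(p[:,2]<hi)]
    f=least_squares(lambda o:np.hypot(*(q[:,:2]-o).T)-r,b,loss='soft_l1'); print(lo,len(q),(f.x-b).round(1))
    ok.append(np.hypot(*(f.x-b)))
print(p[m][:,2].max(), manip.read_state()['clock'])
if max(ok[:2])<6: print(manip.sign_off())
```

```text
50 87 [-0.2  0.8]
95 155 [0.1 0.6]
140 50 [-0.6  0.4]
159.68627928108606 52.525
the job is handed in; nothing more can be done
None
```

All four containers now stand upright in the steel rack in reverse order, within about 1 mm of their bay centres; I handed the job in at 52.5 s of the 109 s allowed, with the bowl, carton and mug where they were.

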